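# Walk the full makeup organizer round and set its back against the riser

## Task

The full makeup organizer has been left turned the wrong way on the dresser. Without gripping or lifting it, walk it round roughly on the spot by pushing its corners in turn with the fingertips, so that no corner knocks against the low pale riser while it is still well askew, then push it back until its whole back stands flat against the front of the riser, drawers facing you. Leave the mug, pick tin, phone stand and lamp where they are.

Things in the scene. Friction and masses are not known exactly. Their poses are not given: they have to be found in the camera images.
- organizer: Full clear acrylic organizer, 0.65 to 1 kg, 120 mm deep (x), 180 wide (y), flat underside. Origin: underside centre. Front -x: two pale drawer fronts, purple half-moon notches; +x: plain back behind compacts on edge. Walls flat to 48 mm on all sides; slots above: 64 mm high in front, 90 at the back; contents fixed. Starts turned 69 to 138 degrees anticlockwise (from above) from how it should stand.
- back_left (a point): Lower back corner of the organizer at its own left (organizer x +60 mm, y +90 mm, z 0).
- back_right (a point): Lower back corner of the organizer at its own right (organizer x +60 mm, y -90 mm, z 0).
- riser: Fixed pale off-white laminated riser at the back of the dresser: 480 mm long (y), 190 deep (x), 60 high, solid flat front. Origin: foot of the front face at mid-length; the front is its plane x = 0, +x runs into the riser, away from the robot. Skewed up to 12 degrees. Books and trinkets on it, set back 25 mm or more, reach 100 mm above the dresser, varnish bottles at its rear 120 mm.
- mug: White ceramic mug with plastic pens, loose, 82 mm in diameter, 95 mm high, pens to 151 mm above the dresser; handle sticks out 73 mm from the axis on its +y side. Origin at the centre of its underside. Leave alone.
- pick_tin: Closed hinged metal tin of guitar picks with a teal lid, loose, 65 by 101 mm (its x by y), 28 mm high. Origin at the centre of its underside. Leave alone.
- phone_stand: Mint-green silicone phone stand, loose, 85 by 74 mm (its x by y), 84 mm high. Origin at the centre of its underside. Leave alone.
- lamp: Purple plastic desk lamp, loose, round base 150 mm in diameter, 345 mm high; its shade overhangs the base by up to about 50 mm towards its -x side. Origin at the centre of its underside. Leave alone.
Things that resemble listed ones, but are neither listed nor needed, are in the scene too. What is shaped like the organizer but orange or red is not meant.

How it is judged:
By the outcome, as a careful person would: the job done as asked, in the order asked, and still so for the second after the job is handed in, with the robot touching nothing.
It also fails if it takes over 70 s, if anything falls off the work surface, if the arm or the gripper's body presses on something with over 40 N, if the wrist force passes 120 N, or if a joint passes its speed limit or range.

## Robot

A 6-joint arm with a two-finger parallel gripper is mounted at the origin on the work surface. World frame = base frame: x ahead of the robot, y to its left, z up, the work surface at z = 0. Lengths are in m, angles in rad, forces in N, time in s.
With the tool pointing down it reaches from about 0.3 to 0.775 m from the base axis. Payload 14.6 kg.
Tool frame: the origin (TCP) lies on the mounting face of the last link; the fingertips stand 199 mm ahead of it and the grasp point (between the pads) lies 180 mm ahead of it; z points along the fingers, y is the line along which they close (so a half turn about z gives the same grasp; the last joint's range is limited). The gripper opens to 94 mm and grips with 3 to 60 N. Pads are 16 mm wide; open, the fingers measure 119 mm over their backs; the gripper's body (75 mm by 177 mm) begins 78 mm behind the grasp point.
Start: joints at [-1.168, 0.3, 1.521, -0, 1.321, -0.067], TCP at [0.249, -0.49, 0.405] pointing down, gripper open.
Joint ranges: [-3.03, 3.03], [-0.79, 2.21], [0.23, 2.52], [-1.04, 4.18], [0, 3.07], [-2.55, 2.55]. Speed limits (rad/s): [2.22, 2.22, 2.57, 3.14, 3.14, 3.14].

## Interface

Orientations are given as [roll, pitch, yaw] about the fixed x, y, z axes, in that order (R = Rz(yaw) Ry(pitch) Rx(roll)).
In Python, from station import get_obs, camera, hand_in gives the robot as it stands.
- The arm moves only by the tool apply_moves, never from a script. Its argument "increments" is a list of rows, each an object of numbers: "tx", "ty", "tz": the shift along the tool's x, y, z as a fraction of full scale; "ax", "ay", "az": the turn, a rotation vector about the tool's x, y, z as a fraction of full scale. In form: [{"tx": .., "ty": .., "tz": .., "ax": .., "ay": .., "az": ..}, ...]. A call has 1 to 12 rows; each row shifts and turns the commanded pose from where the row before left it, along the tool's axes as they then stand; what a row does not reach is not made up. Full scale, the value 1, is 30 mm for a shift and 5 degrees for a turn. A row lasts 1/8 s, in which the tool goes at most 62.5 mm and 10.7 degrees, less where a joint would pass 70% of its speed; a pose out of reach is approached as far as the arm can. A call with a number of a shift or a turn outside -1 to 1 is refused whole. A call with a gripper value outside its range is refused whole. "jaw" is the closure, from 0 (fully open) to 1 (shut), set as the call begins (left out, the last holds). The fingers move at their own pace and stop on an object; "force" is the grip in N (left out, the last holds). Time passes only in rows, so rows that do not move let the fingers close. It gives the time, the measured TCP pose, the force, the opening and the grip force at its end, in the units of the state.
- get_obs(): the state, without advancing time (a new reading comes with each control period).
- camera(name): name is "scene" or "side" or "wrist"; returns a dict with "pixels" (420x560x3 uint8, red, green, blue), "camera_matrix" (3x3 intrinsics, pixels), "R" (3x3) and "t" (3): a world point X has camera coordinates R X + t; the wrist camera has in their place "T_tool_cam" (4x4, takes a point from camera to tool coordinates, whose origin is the TCP and whose axes are the flange's). Camera axes: x right, y down, z forward; pixel columns grow to the right and rows downward; lengths in m; the calibration is good to about 2 mm. A picture is of the moment at which its call begins: read the wrist's pose just before it. There is no depth.
- hand_in(): hands the job in; it is judged then, once.
The state is a dict: "time_s": time; "qpos": joint angles; "joint_vel": joint speeds; "tau": joint torques, N m; "ee_pos": TCP position; "eef_rot": TCP orientation; "force": force on the tool from outside, world axes, zero at the start; "moment": the same for the moment, N m; "grip_width": finger opening in m; "grip_force": force on a finger pad.
Only numpy, scipy, OpenCV 4.12 (cv2) and the standard library are available. Lean on these libraries where they do the work, as an engineer would, in place of code of your own. Each camera call takes 0.05 s, during which the arm holds its last target. There are 200 camera calls.

## Working session

There is one attempt and no reset: what is moved stays moved. The work goes in short steps, Python scripts to look and compute and a tool call to move; the robot and the scene stay as the last step left them, time stands still between calls to the robot, and variables do not carry over. Pictures are saved under pics/ and viewed, at most 10 in all, crops included, and the job is handed in when it is done.

Besides the shell and the picture viewer there is one more tool, called after "Request:" as name(argument=value, ...) on one line, values as JSON. apply_moves: Moves the arm, as the interface text tells. Its arguments: {"type":"object","properties":{"increments":{"type":"array"},"jaw":{"type":"number"},"force":{"type":"number"}},"required":["increments"]}

```bash
mkdir -p pics; ls; python3 - <<'E'
from station import get_obs,camera
import cv2,pickle,numpy as np
for n in("scene","side"):
    c=camera(n); pickle.dump(c,open(f"pics/{n}0.pkl","wb")); cv2.imwrite(f"pics/{n}0.png",c["pixels"][:,:,::-1])
    print(n,c["camera_matrix"].round(1).tolist(),(-c["R"].T@c["t"]).round(3),c["R"][2].round(2))
print(get_obs())
E
```

```text
pics
scene [[508.5, 0.0, 270.4], [0.0, 508.5, 215.2], [0.0, 0.0, 1.0]] [ 1.533 -0.12   0.748] [-0.83  0.11 -0.55]
side [[507.1, 0.0, 280.9], [0.0, 507.1, 207.7], [0.0, 0.0, 1.0]] [-0.101  1.225  0.792] [ 0.35 -0.8  -0.49]
{'time_s': 0.1, 'qpos': array([-1.16756401e+00,  3.00400767e-01,  1.52153127e+00, -7.89858601e-06,
        1.32068697e+00, -6.65868418e-02]), 'joint_vel': array([-4.63933902e-04, -2.81743203e-03, -1.16164023e-03, -7.04671694e-05,
        1.11666454e-04, -2.68448030e-03]), 'tau': array([ 1.39057465e-03, -5.32643580e+01, -3.53282261e+01,  7.09800376e-02,
        2.35068554e-02, -6.60486262e-05]), 'ee_pos': array([ 0.24898891, -0.49037492,  0.40414587]), 'eef_rot': array([-3.14056807e+00, -6.06571618e-05,  4.69821088e-01]), 'force': array([ 1.07194868, -0.11128418,  0.25799762]), 'moment': array([-0.04516712, -0.04713758, -0.01202543]), 'grip_force': 0.0, 'grip_width': 0.0944648249758131}
```

View pics/scene0.png

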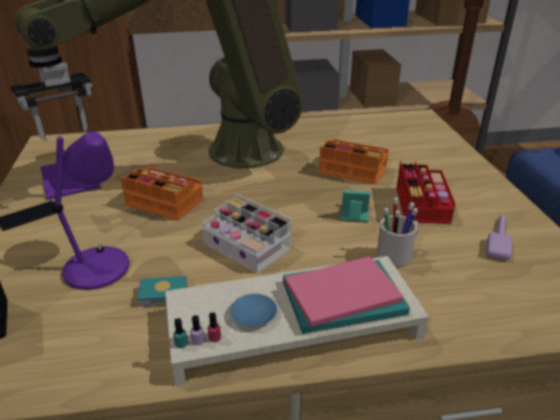

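View pics/side0.png

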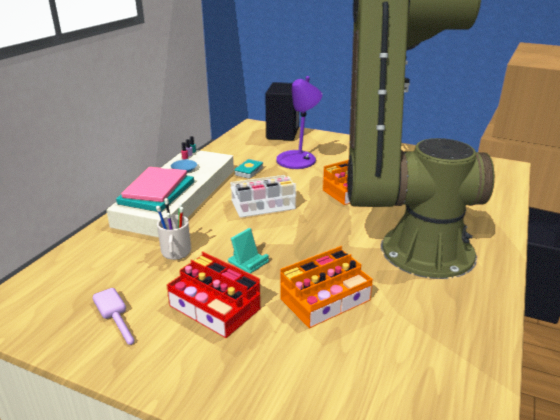

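The clear organizer is at scene (247,232) and side (264,195). Lookalikes are orange at scene (162,192) and (353,162), and red at (424,190). By the description the clear one is the target. The mug is at (397,240), phone stand (355,205), tin (162,290), lamp base (96,267), and the riser runs from (165,310) to (420,300). I'll check it in a close crop.

```bash
python3 - <<'E'
import cv2,numpy as np
a=cv2.imread("pics/scene0.png")[185:385,130:440]; b=cv2.imread("pics/side0.png")[130:270,100:320]
a=cv2.resize(a[:,:],None,fx=2.5,fy=2.5,interpolation=cv2.INTER_CUBIC)
b=cv2.resize(b,None,fx=3.6,fy=3.6,interpolation=cv2.INTER_CUBIC)
cv2.imwrite("pics/ca.png",a);cv2.imwrite("pics/cb.png",b)
E
```

```text
(no output)
```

View pics/ca.png

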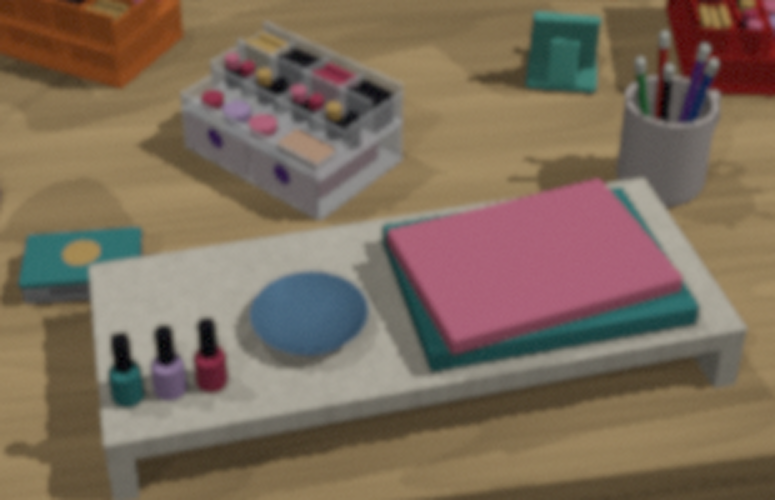

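View pics/cb.png

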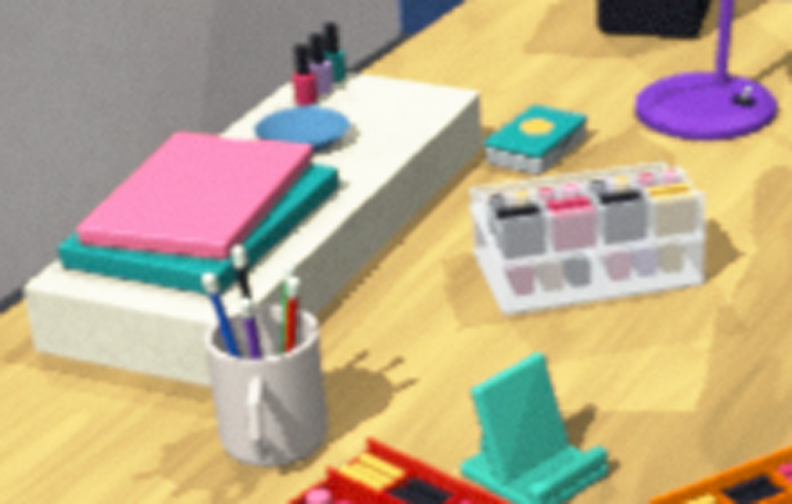

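```bash
cat >h.py <<'E'
import numpy as np,pickle
from scipy.optimize import least_squares
def proj(c,X):
    p=np.asarray(X)@c["R"].T+c["t"]; p=p@c["camera_matrix"].T; return p[:,:2]/p[:,2:]
def W(pose,L):
    L=np.asarray(L,float);c,s=np.cos(pose[2]),np.sin(pose[2])
    return np.c_[pose[0]+c*L[:,0]-s*L[:,1],pose[1]+s*L[:,0]+c*L[:,1],L[:,2]]
def fit(obs,x0):
    f=lambda x:np.concatenate([(proj(c,W(x,L))-np.array(uv)).ravel() for c,L,uv in obs])
    r=least_squares(f,x0,loss="soft_l1"); return r.x,f(r.x).reshape(-1,2).round(1)
def ray(c,uv,z):
    d=c["R"].T@np.linalg.solve(c["camera_matrix"],[uv[0],uv[1],1]); o=-c["R"].T@c["t"]
    return (o+d*(z-o[2])/d[2])[:2].round(3)
E
python3 - <<'E'
from h import *
S=pickle.load(open("pics/scene0.pkl","rb"));D=pickle.load(open("pics/side0.pkl","rb"))
a=lambda P:[(130+u/2.5,185+v/2.5) for u,v in P]; b=lambda P:[(100+u/3.6,130+v/3.6) for u,v in P]
x,r=fit([(S,[[-.06,-.09,0],[-.06,.09,0],[.06,-.09,0],[.06,-.09,.09]],a([(318,215),(187,148),(400,158),(402,85)])),
(D,[[.06,-.09,0],[.06,.09,0],[.06,-.09,.09],[.06,.09,.09]],b([(505,312),(700,284),(478,195),(703,190)]))],[.55,-.05,1.9])
print("org",x.round(3),np.degrees(x[2]).round(1),r.tolist())
x2,r=fit([(S,[[0,-.24,.06],[0,.24,.06],[.19,.24,.06],[.19,-.24,.06]],a([(90,265),(640,180),(742,328),(103,445)])),
(D,[[0,-.24,.06],[.19,.24,.06],[0,-.24,0],[.19,.24,0]],b([(479,93),(30,290),(479,148),(35,350)]))],[.75,0,0])
print("riser",x2.round(3),np.degrees(x2[2]).round(1),r.tolist())
print("mug base",ray(S,a([(660,160)])[0],.03),ray(D,b([(268,400)])[0],.045))
print("tin top",[ray(S,p,.028) for p in a([(27,235),(143,230),(143,280),(22,287)])],ray(D,b([(536,128)])[0],.028))
print("lamp base",ray(S,(96,266),.01),ray(D,(296,159),.01))
print("phone base",[ray(S,p,0) for p in a([(530,90),(598,90)])],[ray(D,p,0) for p in b([(465,470),(500,500),(605,465)])])
E
```

```text
org [ 0.531 -0.05   2.289] 131.2 [[0.1, 3.0], [-1.3, -0.3], [0.4, 1.4], [-0.1, -0.2], [-1.1, 0.8], [0.5, 0.1], [5.2, 7.3], [0.1, 0.7]]
riser [0.713 0.005 0.089] 5.1 [[-1.1, -0.0], [0.6, -1.3], [1.3, -0.4], [-0.2, 0.3], [0.2, -0.3], [-1.5, -0.8], [1.0, -0.4], [0.5, 0.1]]
mug base [0.633 0.285] [0.621 0.302]
tin top [array([ 0.649, -0.293]), array([ 0.658, -0.192]), array([ 0.723, -0.192]), array([ 0.716, -0.292])] [ 0.677 -0.242]
lamp base [ 0.564 -0.403] [ 0.56  -0.401]
phone base [array([0.457, 0.209]), array([0.469, 0.279])] [array([0.477, 0.265]), array([0.435, 0.288]), array([0.384, 0.217])]
```

The crop shows the clear organizer with purple notches on two pale drawer fronts, which point away from the robot and to the right. It stands about 131° and the riser about 5°, so I need to turn it 126° clockwise. I'll push opposite corners in turn, starting with the back-right corner. First I lift clear of the lamp and square the tool to yaw 0.

Request:
apply_moves(increments=[{"tz": -1,"az": 1},{"tz": -1,"az": 1},{"tz": -1,"az": 1},{"tz": -1,"az": 1},{"tz": -1,"az": 1},{"az": 0.384},{"tx": 0.45,"ty": -0.95},{"tx": 0.45,"ty": -0.95},{"tx": 0.45,"ty": -0.95},{"tx": 0.45,"ty": -0.95},{"tx": 0.45,"ty": -0.95},{"tx": 0.45,"ty": -0.95}], jaw=1, force=20)

```text
schema error: expected keys tx, ty, tz, ax, ay, az
```

Request:
apply_moves(increments=[{"tx": 0.45,"ty": -0.95},{"tx": 0.45,"ty": -0.95},{"tx": 0.45,"ty": -0.95},{"tx": 0.45,"ty": -0.95},{"tx": 0.45,"ty": -0.95},{"tx": 0.45,"ty": -0.95},{"tx": 0.45,"ty": -0.95},{"tx": 0.45,"ty": -0.95},{"tx": 0.45,"ty": -0.95},{"tx": 0.45,"ty": -0.95},{"tx": 0.45,"ty": -0.95},{"tx": 0.45,"ty": -0.95}])

```text
schema error: expected keys tx, ty, tz, ax, ay, az
```

Request:
apply_moves(increments=[{"tx": 0,"ty": 0,"tz": -1,"ax": 0,"ay": 0,"az": 1},{"tx": 0,"ty": 0,"tz": -1,"ax": 0,"ay": 0,"az": 1},{"tx": 0,"ty": 0,"tz": -1,"ax": 0,"ay": 0,"az": 1},{"tx": 0,"ty": 0,"tz": -1,"ax": 0,"ay": 0,"az": 1},{"tx": 0,"ty": 0,"tz": -1,"ax": 0,"ay": 0,"az": 1},{"tx": 0,"ty": 0,"tz": 0,"ax": 0,"ay": 0,"az": 0.384},{"tx": 0.45,"ty": -0.95,"tz": 0,"ax": 0,"ay": 0,"az": 0},{"tx": 0.45,"ty": -0.95,"tz": 0,"ax": 0,"ay": 0,"az": 0},{"tx": 0.45,"ty": -0.95,"tz": 0,"ax": 0,"ay": 0,"az": 0},{"tx": 0.45,"ty": -0.95,"tz": 0,"ax": 0,"ay": 0,"az": 0},{"tx": 0.45,"ty": -0.95,"tz": 0,"ax": 0,"ay": 0,"az": 0},{"tx": 0.45,"ty": -0.95,"tz": 0,"ax": 0,"ay": 0,"az": 0}], jaw=1, force=20)

```text
time_s: 1.6
ee_pos: [0.3304, -0.3186, 0.5532]
eef_rot: [-3.14, 0.001, 0.001]
force: [0.2, -0.4, 0.4]
grip_width: 0.0
grip_force: 0.0
```

Request:
apply_moves(increments=[{"tx": 0.45,"ty": -0.95,"tz": 0,"ax": 0,"ay": 0,"az": 0},{"tx": 0.45,"ty": -0.95,"tz": 0,"ax": 0,"ay": 0,"az": 0},{"tx": 0.45,"ty": -0.95,"tz": 0,"ax": 0,"ay": 0,"az": 0},{"tx": 0.45,"ty": -0.95,"tz": 0,"ax": 0,"ay": 0,"az": 0},{"tx": 0.45,"ty": -0.95,"tz": 0,"ax": 0,"ay": 0,"az": 0},{"tx": 0.45,"ty": -0.95,"tz": 0,"ax": 0,"ay": 0,"az": 0},{"tx": 0.45,"ty": -0.95,"tz": 0,"ax": 0,"ay": 0,"az": 0},{"tx": 0.45,"ty": -0.95,"tz": 0,"ax": 0,"ay": 0,"az": 0},{"tx": 0.45,"ty": -0.95,"tz": 0,"ax": 0,"ay": 0,"az": 0},{"tx": 0.45,"ty": -0.95,"tz": 0,"ax": 0,"ay": 0,"az": 0},{"tx": 0.45,"ty": -0.95,"tz": 0,"ax": 0,"ay": 0,"az": 0},{"tx": 0.45,"ty": -0.95,"tz": 0,"ax": 0,"ay": 0,"az": 0}])

```text
time_s: 3.1
ee_pos: [0.4925, 0.0236, 0.5531]
eef_rot: [-3.142, 0.002, 0.001]
force: [-0.1, -0.3, -0.2]
grip_width: 0.0006
grip_force: 0.0
```

Request:
apply_moves(increments=[{"tx": 0.43,"ty": -0.9,"tz": 0,"ax": 0,"ay": 0,"az": 0},{"tx": 0.43,"ty": -0.9,"tz": 0,"ax": 0,"ay": 0,"az": 0},{"tx": 0,"ty": 0,"tz": 1,"ax": 0,"ay": 0,"az": 0},{"tx": 0,"ty": 0,"tz": 1,"ax": 0,"ay": 0,"az": 0},{"tx": 0,"ty": 0,"tz": 1,"ax": 0,"ay": 0,"az": 0},{"tx": 0,"ty": 0,"tz": 1,"ax": 0,"ay": 0,"az": 0},{"tx": 0,"ty": 0,"tz": 1,"ax": 0,"ay": 0,"az": 0},{"tx": 0,"ty": 0,"tz": 1,"ax": 0,"ay": 0,"az": 0},{"tx": 0,"ty": 0,"tz": 1,"ax": 0,"ay": 0,"az": 0},{"tx": 0,"ty": 0,"tz": 1,"ax": 0,"ay": 0,"az": 0}])

```text
time_s: 4.35
ee_pos: [0.5172, 0.0765, 0.3123]
eef_rot: [3.141, 0.002, 0.001]
force: [0.3, 0.8, -0.2]
grip_width: 0.0005
grip_force: 0.0
```

Request:
apply_moves(increments=[{"tx": 0,"ty": 0,"tz": 1,"ax": 0,"ay": 0,"az": 0},{"tx": 0,"ty": 0,"tz": 1,"ax": 0,"ay": 0,"az": 0},{"tx": 0,"ty": 0,"tz": 0.9,"ax": 0,"ay": 0,"az": 0},{"tx": 0,"ty": 0,"tz": 0,"ax": 0,"ay": 0,"az": 0}])

```text
time_s: 4.85
ee_pos: [0.5168, 0.0765, 0.2252]
eef_rot: [3.141, 0.005, 0.0]
force: [0.6, -0.6, 0.1]
grip_width: 0.0003
grip_force: 0.0
```

Request:
apply_moves(increments=[{"tx": 0.4,"ty": 0.4,"tz": 0,"ax": 0,"ay": 0,"az": 0},{"tx": 0.4,"ty": 0.4,"tz": 0,"ax": 0,"ay": 0,"az": 0},{"tx": 0.13,"ty": 0.27,"tz": 0,"ax": 0,"ay": 0,"az": 0},{"tx": 0.13,"ty": 0.27,"tz": 0,"ax": 0,"ay": 0,"az": 0},{"tx": 0.13,"ty": 0.27,"tz": 0,"ax": 0,"ay": 0,"az": 0},{"tx": 0.13,"ty": 0.27,"tz": 0,"ax": 0,"ay": 0,"az": 0},{"tx": 0.13,"ty": 0.27,"tz": 0,"ax": 0,"ay": 0,"az": 0},{"tx": 0.13,"ty": 0.27,"tz": 0,"ax": 0,"ay": 0,"az": 0},{"tx": 0.13,"ty": 0.27,"tz": 0,"ax": 0,"ay": 0,"az": 0},{"tx": 0.13,"ty": 0.27,"tz": 0,"ax": 0,"ay": 0,"az": 0}])

```text
time_s: 6.1
ee_pos: [0.5733, -0.0127, 0.2277]
eef_rot: [-3.142, -0.0, -0.0]
force: [0.1, 4.8, 2.9]
grip_width: 0.0008
grip_force: 2.2
```

```bash
cat >>h.py <<'E'
def snap(k,sc=(130,160,190,150),sd=(190,120,190,150)):
    "composite: scene crop left, side crop right, both x4 halved to fit; boxes x,y,w,h"
    from station import camera
    import cv2
    ims=[]
    for n,bx in(("scene",sc),("side",sd)):
        c=camera(n);pickle.dump(c,open(f"pics/{n}{k}.pkl","wb"))
        x,y,w,h=bx; ims.append(cv2.resize(c["pixels"][y:y+h,x:x+w,::-1],(800,300) if 0 else None,fx=400/w,fy=400/w,interpolation=cv2.INTER_CUBIC))
    cv2.imwrite(f"pics/c{k}.png",np.hstack(ims))
def ld(k): return [pickle.load(open(f"pics/{n}{k}.pkl","rb")) for n in("scene","side")]
E
python3 -c "
from h import *;from station import get_obs
snap(1);o=get_obs();print(o['ee_pos'],o['force'])"
```

```text
[ 0.57323777 -0.01320334  0.22750004] [-0.42038119 -1.16829338  0.86091   ]
```

View pics/c1.png

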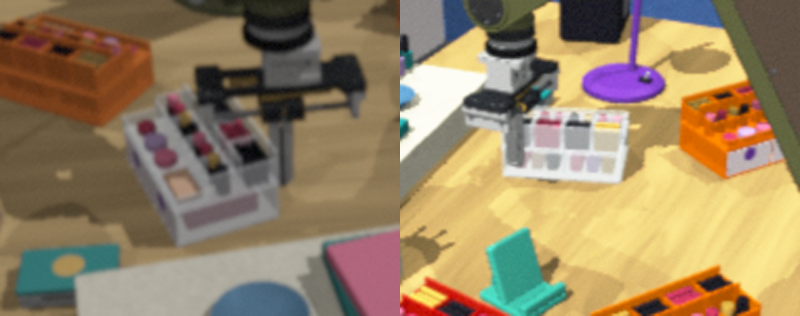

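```bash
cat >>h.py <<'E'
def ofit(k,sp,dp,x0,sc=(130,160,190,150),sd=(190,120,190,150)):
    "sp/dp: list of (bodypoint mm, pixel in composite)"
    S,D=ld(k);f=lambda P,b,o:[(b[0]+(u-o)*b[2]/400,b[1]+v*b[2]/400) for _,(u,v) in P]
    L=lambda P:np.array([p for p,_ in P])/1000
    x,r=fit([(S,L(sp),f(sp,sc,0)),(D,L(dp),f(dp,sd,400))],x0)
    print("org",x.round(3),np.degrees(x[2]).round(1),r.tolist())
    for n,p in dict(BL=(60,90,0),BR=(60,-90,0),FL=(-60,90,0),FR=(-60,-90,0),A=(-60,75,0),B=(60,-75,0)).items(): print(n,W(x,[np.array(p)/1000])[0,:2].round(3))
E
python3 -c "
from h import *
ofit(1,[((-60,-90,0),(180,243)),((60,-90,0),(279,213))],[((60,-90,0),(505,178)),((60,90,0),(625,182)),((60,90,90),(628,112))],[.54,-.08,1.7])
S,D=ld(1);print(ray(S,(130+108*.475,160+120*.475),0),ray(S,(130+152*.475,160+85*.475),0))"
```

```text
org [ 0.529 -0.107  1.93 ] 110.6 [[0.0, 1.6], [-0.2, -0.3], [1.0, 0.2], [0.2, -0.0], [-0.7, 7.9]]
BL [ 0.424 -0.082]
BR [ 0.592 -0.019]
FL [ 0.466 -0.195]
FR [ 0.634 -0.131]
A [ 0.48  -0.189]
B [ 0.578 -0.024]
[ 0.371 -0.21 ] [ 0.294 -0.152]
```

```bash
python3 -c "
from h import *
S,D=ld(0)
def tri(a,b):
    A=[];y=[]
    r=least_squares(lambda X:(np.r_[proj(S,[X])[0]-a,proj(D,[X])[0]-b]),[.5,-.4,.3]);return r.x.round(3),abs(r.fun).max().round(1)
print(tri((60,140),(306,80)),tri((92,160),(309,97)))"
```

```text
(array([ 0.532, -0.419,  0.313]), np.float64(1.4)) (array([ 0.508, -0.373,  0.256]), np.float64(2.1))
```

Request:
apply_moves(increments=[{"tx": 0.2,"ty": -0.6,"tz": 0,"ax": 0,"ay": 0,"az": 0},{"tx": 0,"ty": 0,"tz": -1,"ax": 0,"ay": 0,"az": 0},{"tx": 0,"ty": 0,"tz": -1,"ax": 0,"ay": 0,"az": 0},{"tx": 0,"ty": 0,"tz": -1,"ax": 0,"ay": 0,"az": 0},{"tx": 0,"ty": 0,"tz": -1,"ax": 0,"ay": 0,"az": 0},{"tx": 0,"ty": 0,"tz": -0.5,"ax": 0,"ay": 0,"az": 0}])

```text
time_s: 6.95
ee_pos: [0.5791, 0.0068, 0.364]
eef_rot: [3.141, -0.001, 0.001]
force: [-0.1, 0.2, 0.1]
grip_width: 0.0003
grip_force: 0.0
```

Request:
apply_moves(increments=[{"tx": 0,"ty": 0,"tz": 0,"ax": 0,"ay": 0,"az": -1},{"tx": 0,"ty": 0,"tz": 0,"ax": 0,"ay": 0,"az": -1},{"tx": 0,"ty": 0,"tz": 0,"ax": 0,"ay": 0,"az": -1},{"tx": 0,"ty": 0,"tz": 0,"ax": 0,"ay": 0,"az": -1},{"tx": 0,"ty": 0,"tz": 0,"ax": 0,"ay": 0,"az": -1},{"tx": 0,"ty": 0,"tz": 0,"ax": 0,"ay": 0,"az": -1},{"tx": 0,"ty": 0,"tz": 0,"ax": 0,"ay": 0,"az": -1},{"tx": 0,"ty": 0,"tz": 0,"ax": 0,"ay": 0,"az": -1},{"tx": 0,"ty": 0,"tz": 0,"ax": 0,"ay": 0,"az": -1},{"tx": 0,"ty": 0,"tz": 0,"ax": 0,"ay": 0,"az": -1},{"tx": 0,"ty": 0,"tz": 0,"ax": 0,"ay": 0,"az": -1},{"tx": 0,"ty": 0,"tz": 0,"ax": 0,"ay": 0,"az": -1}])

```text
time_s: 8.45
ee_pos: [0.5791, 0.0064, 0.3618]
eef_rot: [-3.14, 0.001, 1.05]
force: [0.8, -0.2, -0.7]
grip_width: 0.0006
grip_force: 0.0
```

Request:
apply_moves(increments=[{"tx": 0,"ty": 0,"tz": 0,"ax": 0,"ay": 0,"az": -1},{"tx": 0,"ty": 0,"tz": 0,"ax": 0,"ay": 0,"az": -1},{"tx": 0,"ty": 0,"tz": 0,"ax": 0,"ay": 0,"az": -1},{"tx": 0,"ty": 0,"tz": 0,"ax": 0,"ay": 0,"az": -1},{"tx": 0,"ty": 0,"tz": 0,"ax": 0,"ay": 0,"az": -1},{"tx": 0,"ty": 0,"tz": 0,"ax": 0,"ay": 0,"az": -1},{"tx": -0.96,"ty": -0.383,"tz": 0,"ax": 0,"ay": 0,"az": 0},{"tx": -0.96,"ty": -0.383,"tz": 0,"ax": 0,"ay": 0,"az": 0},{"tx": -0.96,"ty": -0.383,"tz": 0,"ax": 0,"ay": 0,"az": 0},{"tx": -0.96,"ty": -0.383,"tz": 0,"ax": 0,"ay": 0,"az": 0},{"tx": -0.96,"ty": -0.383,"tz": 0,"ax": 0,"ay": 0,"az": 0}])

```text
time_s: 9.82
ee_pos: [0.5213, -0.1385, 0.3619]
eef_rot: [-3.14, -0.0, 1.571]
force: [0.1, 0.6, 0.7]
grip_width: 0.0001
grip_force: 0.0
```

Request:
apply_moves(increments=[{"tx": -0.96,"ty": -0.383,"tz": 0,"ax": 0,"ay": 0,"az": 0},{"tx": -0.96,"ty": -0.383,"tz": 0,"ax": 0,"ay": 0,"az": 0},{"tx": -0.96,"ty": -0.383,"tz": 0,"ax": 0,"ay": 0,"az": 0},{"tx": 0,"ty": 0,"tz": 0,"ax": 0,"ay": 0,"az": 0}])

```text
time_s: 10.32
ee_pos: [0.4868, -0.2255, 0.3619]
eef_rot: [-3.14, -0.0, 1.569]
force: [-1.1, -0.0, -1.2]
grip_width: 0.0006
grip_force: 0.0
```

Request:
apply_moves(increments=[{"tx": 0,"ty": 0,"tz": 0.9,"ax": 0,"ay": 0,"az": 0},{"tx": 0,"ty": 0,"tz": 0.9,"ax": 0,"ay": 0,"az": 0},{"tx": 0,"ty": 0,"tz": 0.9,"ax": 0,"ay": 0,"az": 0},{"tx": 0,"ty": 0,"tz": 0.9,"ax": 0,"ay": 0,"az": 0},{"tx": 0,"ty": 0,"tz": 0.9,"ax": 0,"ay": 0,"az": 0},{"tx": 0.38,"ty": -0.14,"tz": 0,"ax": 0,"ay": 0,"az": 0},{"tx": 0.38,"ty": -0.14,"tz": 0,"ax": 0,"ay": 0,"az": 0},{"tx": 0.3,"ty": -0.06,"tz": 0,"ax": 0,"ay": 0,"az": 0},{"tx": 0.3,"ty": -0.06,"tz": 0,"ax": 0,"ay": 0,"az": 0},{"tx": 0.3,"ty": -0.06,"tz": 0,"ax": 0,"ay": 0,"az": 0},{"tx": 0.3,"ty": -0.06,"tz": 0,"ax": 0,"ay": 0,"az": 0},{"tx": 0.3,"ty": -0.06,"tz": 0,"ax": 0,"ay": 0,"az": 0}])

```text
time_s: 11.82
ee_pos: [0.4696, -0.1563, 0.2277]
eef_rot: [3.142, 0.0, 1.571]
force: [-1.7, -4.5, 2.8]
grip_width: 0.0006
grip_force: 2.0
```

Request:
apply_moves(increments=[{"tx": 0.3,"ty": -0.03,"tz": 0,"ax": 0,"ay": 0,"az": 0},{"tx": 0.3,"ty": 0,"tz": 0,"ax": 0,"ay": 0,"az": 0},{"tx": 0.3,"ty": 0.02,"tz": 0,"ax": 0,"ay": 0,"az": 0},{"tx": 0.3,"ty": 0.02,"tz": 0,"ax": 0,"ay": 0,"az": 0},{"tx": 0.3,"ty": 0.03,"tz": 0,"ax": 0,"ay": 0,"az": 0},{"tx": 0.3,"ty": 0.04,"tz": 0,"ax": 0,"ay": 0,"az": 0},{"tx": 0.3,"ty": 0.05,"tz": 0,"ax": 0,"ay": 0,"az": 0}])

```text
time_s: 12.7
ee_pos: [0.4736, -0.0932, 0.2276]
eef_rot: [-3.141, -0.0, 1.571]
force: [-1.3, -2.0, 0.6]
grip_width: 0.0004
grip_force: 1.5
```

```bash
python3 -c "
from h import *;from station import get_obs
snap(2);o=get_obs();print(o['ee_pos'],o['force'])"
```

```text
[ 0.47376864 -0.09289401  0.2276171 ] [0.16376942 0.110921   0.3277467 ]
```

View pics/c2.png

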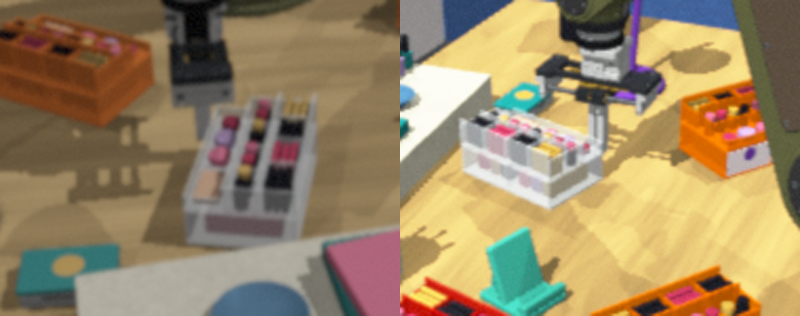

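```bash
python3 -c "
from h import *
ofit(2,[((-60,-90,0),(187,243)),((60,-90,0),(300,245))],[((60,-90,0),(463,177)),((60,90,0),(553,208)),((-60,90,0),(603,175))],[.54,-.06,1.3])"
```

```text
org [ 0.559 -0.043  1.341] 76.9 [[0.8, 0.9], [-0.3, 2.5], [0.2, -1.7], [0.9, 1.0], [0.6, 1.4]]
BL [0.485 0.036]
BR [ 0.66  -0.005]
FL [ 0.458 -0.081]
FR [ 0.633 -0.122]
A [ 0.472 -0.084]
B [ 0.646 -0.002]
```

Request:
apply_moves(increments=[{"tx": -0.5,"ty": 0,"tz": 0,"ax": 0,"ay": 0,"az": 0},{"tx": 0,"ty": 0,"tz": -0.95,"ax": 0,"ay": 0,"az": 0},{"tx": 0,"ty": 0,"tz": -0.95,"ax": 0,"ay": 0,"az": 0},{"tx": 0,"ty": 0,"tz": -0.95,"ax": 0,"ay": 0,"az": 0},{"tx": 0,"ty": 0,"tz": -0.95,"ax": 0,"ay": 0,"az": 0},{"tx": 0,"ty": 0,"tz": -0.8,"ax": 0,"ay": 0,"az": 0},{"tx": 0.78,"ty": 1,"tz": 0,"ax": 0,"ay": 0,"az": 0},{"tx": 0.78,"ty": 1,"tz": 0,"ax": 0,"ay": 0,"az": 0},{"tx": 0.78,"ty": 1,"tz": 0,"ax": 0,"ay": 0,"az": 0},{"tx": 0.78,"ty": 1,"tz": 0,"ax": 0,"ay": 0,"az": 0},{"tx": 0.78,"ty": 1,"tz": 0,"ax": 0,"ay": 0,"az": 0},{"tx": 0.78,"ty": 1,"tz": 0,"ax": 0,"ay": 0,"az": 0}])

```text
time_s: 14.3
ee_pos: [0.6547, 0.0311, 0.3655]
eef_rot: [3.141, -0.0, 1.57]
force: [0.3, 0.5, 1.3]
grip_width: 0.0004
grip_force: 0.0
```

Request:
apply_moves(increments=[{"tx": 0,"ty": 0,"tz": 0,"ax": 0,"ay": 0,"az": 0},{"tx": 0,"ty": 0,"tz": 0.9,"ax": 0,"ay": 0,"az": 0},{"tx": 0,"ty": 0,"tz": 0.9,"ax": 0,"ay": 0,"az": 0},{"tx": 0,"ty": 0,"tz": 0.9,"ax": 0,"ay": 0,"az": 0},{"tx": 0,"ty": 0,"tz": 0.9,"ax": 0,"ay": 0,"az": 0},{"tx": 0,"ty": 0,"tz": 0.9,"ax": 0,"ay": 0,"az": 0},{"tx": 0,"ty": 0,"tz": 0,"ax": 0,"ay": 0,"az": 0}])

```text
time_s: 15.18
ee_pos: [0.653, 0.0302, 0.229]
eef_rot: [-3.138, -0.0, 1.57]
force: [-0.2, -0.2, 0.6]
grip_width: 0.0006
grip_force: 0.0
```

Request:
apply_moves(increments=[{"tx": -0.35,"ty": -0.08,"tz": 0,"ax": 0,"ay": 0,"az": 0},{"tx": -0.35,"ty": -0.08,"tz": 0,"ax": 0,"ay": 0,"az": 0},{"tx": -0.31,"ty": -0.07,"tz": 0,"ax": 0,"ay": 0,"az": 0},{"tx": -0.31,"ty": -0.08,"tz": 0,"ax": 0,"ay": 0,"az": 0},{"tx": -0.3,"ty": -0.09,"tz": 0,"ax": 0,"ay": 0,"az": 0},{"tx": -0.29,"ty": -0.11,"tz": 0,"ax": 0,"ay": 0,"az": 0},{"tx": -0.28,"ty": -0.13,"tz": 0,"ax": 0,"ay": 0,"az": 0},{"tx": -0.28,"ty": -0.14,"tz": 0,"ax": 0,"ay": 0,"az": 0},{"tx": -0.27,"ty": -0.15,"tz": 0,"ax": 0,"ay": 0,"az": 0}])

```text
time_s: 16.3
ee_pos: [0.6259, -0.0511, 0.2319]
eef_rot: [3.139, 0.0, 1.571]
force: [3.6, 2.5, 4.0]
grip_width: 0.0004
grip_force: 2.5
```

Request:
apply_moves(increments=[{"tx": -0.26,"ty": -0.17,"tz": 0,"ax": 0,"ay": 0,"az": 0},{"tx": -0.25,"ty": -0.18,"tz": 0,"ax": 0,"ay": 0,"az": 0},{"tx": -0.25,"ty": -0.19,"tz": 0,"ax": 0,"ay": 0,"az": 0},{"tx": -0.24,"ty": -0.21,"tz": 0,"ax": 0,"ay": 0,"az": 0},{"tx": -0.22,"ty": -0.22,"tz": 0,"ax": 0,"ay": 0,"az": 0}])

```text
time_s: 16.92
ee_pos: [0.5967, -0.0879, 0.2319]
eef_rot: [3.138, 0.0, 1.571]
force: [5.2, 2.4, 4.4]
grip_width: 0.0006
grip_force: 2.5
```

```bash
python3 -c "
from h import *;from station import get_obs
snap(3);o=get_obs();print(o['ee_pos'],o['force'])"
```

```text
[ 0.59631956 -0.08811807  0.23143851] [-0.06532849  0.41659318  0.21890049]
```

View pics/c3.png

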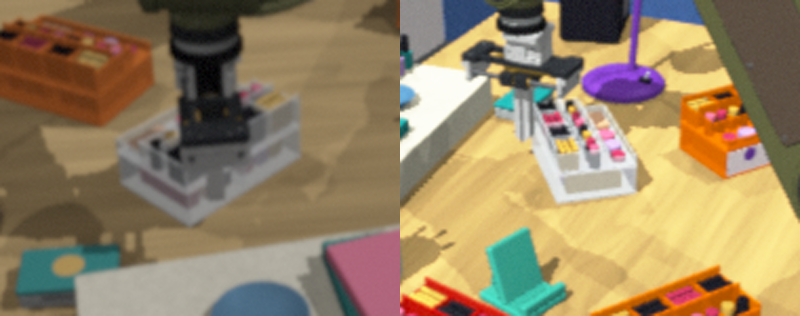

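```bash
python3 -c "
from h import *
ofit(3,[((-60,-90,0),(123,178)),((60,-90,0),(192,223)),((60,90,0),(298,161))],[((60,90,0),(552,201)),((-60,90,0),(635,195))],[.51,-.1,.7])"
```

```text
org [ 0.497 -0.084  0.633] 36.2 [[-0.3, 0.6], [-2.3, 1.0], [2.5, -1.4], [0.9, 1.9], [-0.5, 0.6]]
BL [0.492 0.024]
BR [ 0.599 -0.122]
FL [ 0.396 -0.047]
FR [ 0.502 -0.193]
A [ 0.405 -0.059]
B [ 0.59  -0.109]
```

Request:
apply_moves(increments=[{"tx": 0.3,"ty": 0.4,"tz": 0,"ax": 0,"ay": 0,"az": 0},{"tx": 0,"ty": 0,"tz": -1,"ax": 0,"ay": 0,"az": 0},{"tx": 0,"ty": 0,"tz": -1,"ax": 0,"ay": 0,"az": 0},{"tx": 0,"ty": 0,"tz": -1,"ax": 0,"ay": 0,"az": 0},{"tx": 0,"ty": 0,"tz": -1,"ax": 0,"ay": 0,"az": 0},{"tx": 0,"ty": 0,"tz": -0.6,"ax": 0,"ay": 0,"az": 1},{"tx": 0,"ty": 0,"tz": 0,"ax": 0,"ay": 0,"az": 1},{"tx": 0,"ty": 0,"tz": 0,"ax": 0,"ay": 0,"az": 1},{"tx": 0,"ty": 0,"tz": 0,"ax": 0,"ay": 0,"az": 1},{"tx": 0,"ty": 0,"tz": 0,"ax": 0,"ay": 0,"az": 1},{"tx": 0,"ty": 0,"tz": 0,"ax": 0,"ay": 0,"az": 1},{"tx": 0,"ty": 0,"tz": 0,"ax": 0,"ay": 0,"az": 1}])

```text
time_s: 18.52
ee_pos: [0.6092, -0.0775, 0.3685]
eef_rot: [-3.141, 0.0, 0.958]
force: [-0.1, -0.7, -0.6]
grip_width: 0.0003
grip_force: 0.0
```

Request:
apply_moves(increments=[{"tx": 0,"ty": 0,"tz": 0,"ax": 0,"ay": 0,"az": 1},{"tx": 0,"ty": 0,"tz": 0,"ax": 0,"ay": 0,"az": 1},{"tx": 0,"ty": 0,"tz": 0,"ax": 0,"ay": 0,"az": 1},{"tx": 0,"ty": 0,"tz": 0,"ax": 0,"ay": 0,"az": 1},{"tx": 0,"ty": 0,"tz": 0,"ax": 0,"ay": 0,"az": 1},{"tx": 0,"ty": 0,"tz": 0,"ax": 0,"ay": 0,"az": 1},{"tx": 0,"ty": 0,"tz": 0,"ax": 0,"ay": 0,"az": 1},{"tx": 0,"ty": 0,"tz": 0,"ax": 0,"ay": 0,"az": 1},{"tx": 0,"ty": 0,"tz": 0,"ax": 0,"ay": 0,"az": 1},{"tx": 0,"ty": 0,"tz": 0,"ax": 0,"ay": 0,"az": 1},{"tx": -0.5,"ty": 0,"tz": 0,"ax": 0,"ay": 0,"az": 0},{"tx": -1,"ty": 0,"tz": 0,"ax": 0,"ay": 0,"az": 0}])

```text
time_s: 20.02
ee_pos: [0.5642, -0.0814, 0.3682]
eef_rot: [-3.141, 0.001, 0.088]
force: [0.2, -0.1, -1.1]
grip_width: 0.0009
grip_force: 0.0
```

Request:
apply_moves(increments=[{"tx": -1,"ty": -0.1,"tz": 0,"ax": 0,"ay": 0,"az": 0},{"tx": -1,"ty": -0.1,"tz": 0,"ax": 0,"ay": 0,"az": 0},{"tx": -1,"ty": -0.1,"tz": 0,"ax": 0,"ay": 0,"az": 0},{"tx": -1,"ty": -0.1,"tz": 0,"ax": 0,"ay": 0,"az": 0},{"tx": -1,"ty": -0.1,"tz": 0,"ax": 0,"ay": 0,"az": 0},{"tx": -1,"ty": -0.1,"tz": 0,"ax": 0,"ay": 0,"az": 0},{"tx": -0.3,"ty": -0.1,"tz": 0,"ax": 0,"ay": 0,"az": 0},{"tx": 0,"ty": 0,"tz": 0,"ax": 0,"ay": 0,"az": 0}])

```text
time_s: 21.02
ee_pos: [0.3742, -0.0774, 0.369]
eef_rot: [3.141, -0.001, 0.088]
force: [-0.0, -0.2, -0.3]
grip_width: 0.0005
grip_force: 0.0
```

Request:
apply_moves(increments=[{"tx": 0,"ty": 0,"tz": 0.93,"ax": 0,"ay": 0,"az": 0},{"tx": 0,"ty": 0,"tz": 0.93,"ax": 0,"ay": 0,"az": 0},{"tx": 0,"ty": 0,"tz": 0.93,"ax": 0,"ay": 0,"az": 0},{"tx": 0,"ty": 0,"tz": 0.93,"ax": 0,"ay": 0,"az": 0},{"tx": 0,"ty": 0,"tz": 0.93,"ax": 0,"ay": 0,"az": 0},{"tx": 0,"ty": 0,"tz": 0,"ax": 0,"ay": 0,"az": 0},{"tx": 0.29,"ty": -0.17,"tz": 0,"ax": 0,"ay": 0,"az": 0},{"tx": 0.29,"ty": -0.17,"tz": 0,"ax": 0,"ay": 0,"az": 0},{"tx": 0.29,"ty": -0.17,"tz": 0,"ax": 0,"ay": 0,"az": 0},{"tx": 0.29,"ty": -0.15,"tz": 0,"ax": 0,"ay": 0,"az": 0},{"tx": 0.3,"ty": -0.14,"tz": 0,"ax": 0,"ay": 0,"az": 0},{"tx": 0.3,"ty": -0.12,"tz": 0,"ax": 0,"ay": 0,"az": 0}])

```text
time_s: 22.52
ee_pos: [0.4244, -0.0452, 0.2291]
eef_rot: [-3.141, 0.0, 0.087]
force: [-4.7, -0.3, 2.1]
grip_width: 0.0004
grip_force: 1.8
```

Request:
apply_moves(increments=[{"tx": 0.31,"ty": -0.1,"tz": 0,"ax": 0,"ay": 0,"az": 0},{"tx": 0.31,"ty": -0.09,"tz": 0,"ax": 0,"ay": 0,"az": 0},{"tx": 0.32,"ty": -0.07,"tz": 0,"ax": 0,"ay": 0,"az": 0},{"tx": 0.32,"ty": -0.06,"tz": 0,"ax": 0,"ay": 0,"az": 0},{"tx": 0.32,"ty": -0.04,"tz": 0,"ax": 0,"ay": 0,"az": 0},{"tx": 0.32,"ty": -0.03,"tz": 0,"ax": 0,"ay": 0,"az": 0}])

```text
time_s: 23.28
ee_pos: [0.4803, -0.0288, 0.2292]
eef_rot: [-3.142, -0.0, 0.087]
force: [-3.0, 1.4, 1.7]
grip_width: 0.0005
grip_force: 1.7
```

```bash
python3 -c "
from h import *;from station import get_obs
snap(4);o=get_obs();print(o['ee_pos'],o['force'])"
```

```text
[ 0.4805455  -0.02894119  0.22928342] [-0.39134241  0.55372138  0.64355014]
```

View pics/c4.png

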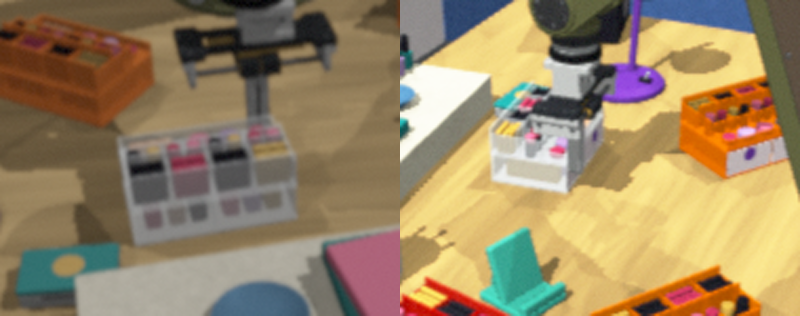

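```bash
python3 -c "
from h import *
ofit(4,[((60,-90,0),(136,245)),((60,90,0),(297,220))],[((60,90,0),(491,183)),((-60,90,0),(568,191)),((-60,-90,0),(604,152))],[.56,-.08,.1])
S,D=ld(4);b=(130,160)
print([ray(S,(130+u*.475,160+v*.475),.06) for u,v in((76,275),(325,240))],[ray(S,(130+u*.475,160+v*.475),.028) for u,v in((120,245),(18,253),(122,276))])"
```

```text
org [ 0.557 -0.095  0.095] 5.5 [[-0.2, 0.1], [0.3, -0.3], [0.5, -0.5], [-0.6, 1.8], [0.1, -4.7]]
BL [0.608 0.001]
BR [ 0.625 -0.179]
FL [ 0.488 -0.011]
FR [ 0.505 -0.19 ]
A [ 0.49  -0.026]
B [ 0.623 -0.164]
[array([ 0.733, -0.231]), array([0.719, 0.013])] [array([ 0.656, -0.193]), array([ 0.653, -0.297]), array([ 0.705, -0.191])]
```

Request:
apply_moves(increments=[{"tx": -0.8,"ty": 0,"tz": 0,"ax": 0,"ay": 0,"az": 0},{"tx": 0,"ty": 0.81,"tz": 0.1,"ax": 0,"ay": 0,"az": 0},{"tx": 0,"ty": 0.81,"tz": 0.1,"ax": 0,"ay": 0,"az": 0},{"tx": 0,"ty": 0.81,"tz": 0.1,"ax": 0,"ay": 0,"az": 0}])

```text
time_s: 23.88
ee_pos: [0.4622, -0.1046, 0.2203]
eef_rot: [3.141, -0.001, 0.087]
force: [0.2, 0.4, -0.4]
grip_width: 0.0002
grip_force: 0.0
```

Request:
apply_moves(increments=[{"tx": 0,"ty": 0,"tz": 0,"ax": 0,"ay": 0,"az": 0},{"tx": 0,"ty": 0,"tz": 0,"ax": 0,"ay": 0,"az": 0},{"tx": 0,"ty": 0,"tz": 0,"ax": 0,"ay": 0,"az": 0},{"tx": 0,"ty": 0,"tz": 0,"ax": 0,"ay": 0,"az": 0}], jaw=0)

```text
time_s: 24.38
ee_pos: [0.4621, -0.1032, 0.2203]
eef_rot: [3.142, -0.0, 0.088]
force: [-0.7, -0.4, -0.2]
grip_width: 0.0369
grip_force: 0.0
```

Request:
apply_moves(increments=[{"tx": 0,"ty": 0,"tz": 0,"ax": 0,"ay": 0,"az": 0},{"tx": 0,"ty": 0,"tz": 0,"ax": 0,"ay": 0,"az": 0},{"tx": 0,"ty": 0,"tz": 0,"ax": 0,"ay": 0,"az": 0},{"tx": 0.2,"ty": 0,"tz": 0,"ax": 0,"ay": 0,"az": 0},{"tx": 0.2,"ty": 0,"tz": 0,"ax": 0,"ay": 0,"az": 0},{"tx": 0.2,"ty": 0,"tz": 0,"ax": 0,"ay": 0,"az": 0},{"tx": 0.2,"ty": 0,"tz": 0,"ax": 0,"ay": 0,"az": 0}])

```text
time_s: 25.25
ee_pos: [0.4864, -0.1015, 0.2201]
eef_rot: [-3.142, 0.0, 0.087]
force: [-0.3, -0.3, 0.2]
grip_width: 0.094
grip_force: 0.0
```

Request:
apply_moves(increments=[{"tx": 0.2,"ty": 0,"tz": 0,"ax": 0,"ay": 0,"az": 0},{"tx": 0.25,"ty": -0.025,"tz": 0,"ax": 0,"ay": 0,"az": 0},{"tx": 0.25,"ty": -0.025,"tz": 0,"ax": 0,"ay": 0,"az": 0},{"tx": 0.25,"ty": -0.025,"tz": 0,"ax": 0,"ay": 0,"az": 0},{"tx": 0.25,"ty": -0.025,"tz": 0,"ax": 0,"ay": 0,"az": 0},{"tx": 0.25,"ty": -0.025,"tz": 0,"ax": 0,"ay": 0,"az": 0},{"tx": 0.25,"ty": -0.025,"tz": 0,"ax": 0,"ay": 0,"az": 0},{"tx": 0.25,"ty": -0.025,"tz": 0,"ax": 0,"ay": 0,"az": 0},{"tx": 0.25,"ty": -0.025,"tz": 0,"ax": 0,"ay": 0,"az": 0},{"tx": 0.25,"ty": -0.025,"tz": 0,"ax": 0,"ay": 0,"az": 0}])

```text
time_s: 26.5
ee_pos: [0.5587, -0.0885, 0.22]
eef_rot: [-3.141, 0.002, 0.087]
force: [-5.3, -2.0, 3.4]
grip_width: 0.094
grip_force: 2.9
```

```bash
python3 -c "
from h import *;from station import get_obs
snap(5,sd=(150,100,190,150));o=get_obs();print(o['ee_pos'],o['force'])"
```

```text
[ 0.55904645 -0.08838434  0.2200525 ] [ 0.05244645 -0.09242659 -0.99462434]
```

View pics/c5.png

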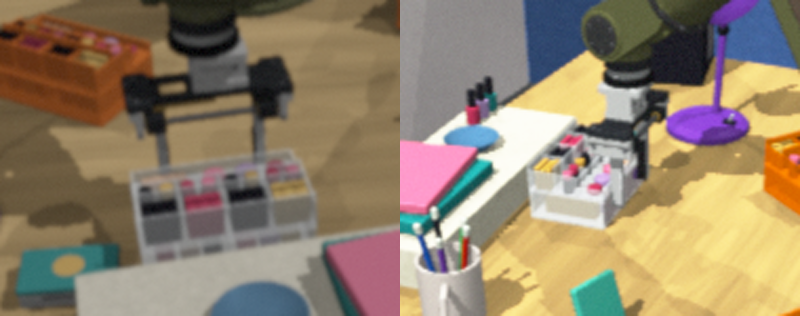

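Request:
apply_moves(increments=[{"tx": 0.2,"ty": -0.01,"tz": 0,"ax": 0,"ay": 0,"az": 0},{"tx": 0.2,"ty": -0.01,"tz": 0,"ax": 0,"ay": 0,"az": 0},{"tx": 0.2,"ty": -0.01,"tz": 0,"ax": 0,"ay": 0,"az": 0},{"tx": 0.15,"ty": 0,"tz": 0,"ax": 0,"ay": 0,"az": 0},{"tx": 0.1,"ty": 0,"tz": 0,"ax": 0,"ay": 0,"az": 0}])

```text
time_s: 27.22
ee_pos: [0.5841, -0.0853, 0.22]
eef_rot: [-3.141, 0.0, 0.087]
force: [-2.8, -0.3, -2.3]
grip_width: 0.0942
grip_force: 1.5
```

Request:
apply_moves(increments=[{"tx": 0.07,"ty": 0,"tz": 0,"ax": 0,"ay": 0,"az": 0},{"tx": 0.07,"ty": 0,"tz": 0,"ax": 0,"ay": 0,"az": 0},{"tx": 0.07,"ty": 0,"tz": 0,"ax": 0,"ay": 0,"az": 0}])

```text
time_s: 27.6
ee_pos: [0.5903, -0.0848, 0.2201]
eef_rot: [-3.142, 0.0, 0.087]
force: [-3.3, -0.7, -2.3]
grip_width: 0.0941
grip_force: 1.3
```

Request:
apply_moves(increments=[{"tx": 0.06,"ty": 0,"tz": 0,"ax": 0,"ay": 0,"az": 0},{"tx": 0.06,"ty": 0,"tz": 0,"ax": 0,"ay": 0,"az": 0}])

```text
time_s: 27.85
ee_pos: [0.5926, -0.0846, 0.2201]
eef_rot: [-3.141, 0.007, 0.087]
force: [-37.3, -0.1, 21.5]
grip_width: 0.0939
grip_force: 18.5
```

Request:
apply_moves(increments=[{"tx": 0.05,"ty": 0,"tz": 0,"ax": 0,"ay": 0,"az": 0},{"tx": 0.05,"ty": 0,"tz": 0,"ax": 0,"ay": 0,"az": 0}])

```text
time_s: 28.1
ee_pos: [0.594, -0.0846, 0.2201]
eef_rot: [-3.14, 0.015, 0.087]
force: [-62.7, -2.8, 30.0]
grip_width: 0.0939
grip_force: 31.2
```

Request:
apply_moves(increments=[{"tx": 0.05,"ty": 0,"tz": 0,"ax": 0,"ay": 0,"az": 0}])

```text
time_s: 28.22
ee_pos: [0.5947, -0.0846, 0.2201]
eef_rot: [-3.139, 0.019, 0.087]
force: [-77.6, -1.5, 46.5]
grip_width: 0.0939
grip_force: 38.7
```

The organizer is pressed firmly home, so I back off at once. I batched those last three nudges without reading the force between them, and it reached 78 N. I'll retreat and check flatness.

Request:
apply_moves(increments=[{"tx": -0.15,"ty": 0,"tz": 0,"ax": 0,"ay": 0,"az": 0},{"tx": -0.15,"ty": 0,"tz": 0,"ax": 0,"ay": 0,"az": 0},{"tx": -0.6,"ty": 0,"tz": 0,"ax": 0,"ay": 0,"az": 0},{"tx": -1,"ty": 0,"tz": 0,"ax": 0,"ay": 0,"az": 0},{"tx": -1,"ty": 0,"tz": 0,"ax": 0,"ay": 0,"az": 0},{"tx": -1,"ty": 0,"tz": 0,"ax": 0,"ay": 0,"az": 0},{"tx": 0,"ty": 0,"tz": -1,"ax": 0,"ay": 0,"az": 0},{"tx": 0,"ty": 0,"tz": -1,"ax": 0,"ay": 0,"az": 0},{"tx": 0,"ty": 0,"tz": -1,"ax": 0,"ay": 0,"az": 0},{"tx": 0,"ty": 0,"tz": -1,"ax": 0,"ay": 0,"az": 0},{"tx": 0,"ty": 0,"tz": -1,"ax": 0,"ay": 0,"az": 0}])

```text
time_s: 29.6
ee_pos: [0.4818, -0.0942, 0.3718]
eef_rot: [3.141, -0.002, 0.087]
force: [-0.2, -0.0, -0.4]
grip_width: 0.0938
grip_force: 0.0
```

```bash
python3 -c "
from h import *;from station import get_obs
import cv2
snap(6,sc=(110,200,160,120),sd=(170,120,120,90));o=get_obs();print(o['ee_pos'],o['force'])"
```

```text
[ 0.48214756 -0.09431866  0.37359226] [ 0.08810263 -0.21681147 -0.92659324]
```

View pics/c6.png

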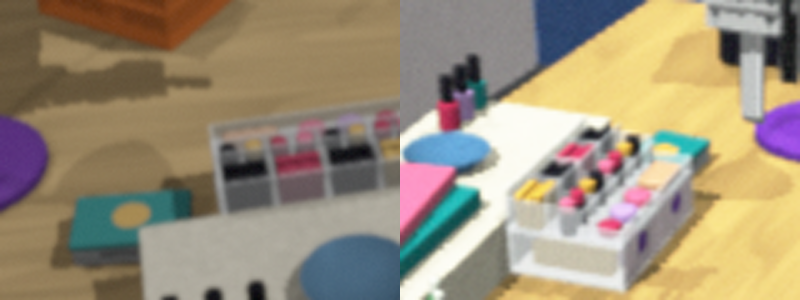

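Side (570,250): the organizer's back is against the riser front and its notched drawer fronts at (642,240) and (676,203) face the robot. Scene: the tin at (130,225) stands clear of the organizer's left edge at (215,180). The arm is clear of everything, so I'm handing in.

```bash
python3 -c "
from station import hand_in;print(hand_in())"
```

```text
the job is handed in; nothing more can be done
None
```

The organizer is turned round and pushed back against the riser with its drawers facing the robot, nothing else appeared to move, and I handed it in at about 30 s; the final picture looks flat but I didn't measure it, and the last press reached about 90 N at the wrist (limit 120 N).

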